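# Lock the ring holder onto the stand's arm

### The job

Slide the square tube of the ring holder along the stand's arm, squeezing in the two spring buttons on the sides of the arm so that the tube passes over them, and push it on until both buttons pop out through the holes in the tube's sides. Let go, and do not knock over the conical flask.

Things in the scene. Friction and masses are not known exactly. Their poses are not given: they have to be found in the camera images.
- stand: Fixed bench stand: grey foot 100 x 130 x 12 mm, 30 mm square column, black head (top at 149 mm, face 17 mm from the column's axis), and a level steel arm 24 x 24 mm, axis 130 mm above the worktop, pointing along the stand's -y to 215 mm from the column's axis. Origin: on the worktop under the column's axis; x across the arm, y along it, z up.
- buttons_mid (a point): Point on the arm's axis midway between the two spring buttons, 95 mm from the column's axis; axes as the stand's (-y outward along the arm). The buttons are steel domes 10 mm across, one on the arm's -x face, one on its +x face; free, each tip is 19.5 mm from the arm's axis (7.5 mm proud of the arm). Buttons left free stop the tube's mouth about 5 mm short of their centres.
- holder_mouth (a point): Centre of the open mouth (column end) of the holder's square tube, which starts loosely threaded on the arm, its mouth 8 to 25 mm short of the buttons' centres; axes as the stand's, 1 mm play. The mouth is chamfered inside: it rides over buttons pressed level with the tube's outside (as when fingers squeeze mouth and buttons together across x), but jams on buttons that stand out.
- holder_tube (a point): Centre of the ring holder's tube, 85 mm from its mouth: loose aluminium square tube, 32 x 32 mm outside, 26 mm bore, 3 mm wall, 170 mm long along its y axis (mouth at +y), with a 67 mm steel support ring fixed to its -y end; 0.13 to 0.25 kg.
- holder_holes (a point): Point on the tube's axis between its two round button holes, 14 mm across, one in each side wall (-x and +x), 32 mm from the mouth. When the tube is locked this point is at buttons_mid.
- button_near (a joint): Travel of the button on the stand's -x side (the robot's side), m: 0 free and standing out, 0.0035 level with the tube's outside, 0.0065 under the tube's wall, 0.007 at most; spring of about 1.4 N when free and 4.3 N under the wall.
- button_far (a joint): The same for the button on the stand's +x side.
- flask_mid (a point): Middle of a loose glass conical flask, 63 mm across and 109 mm tall, upright (z up); it stands on the worktop to the right of the stand and is not to be knocked over.

How it is judged:
On the way:
1. the tube's mouth has slid past both buttons, which are pressed in under its walls (y of holder_mouth in the frame of buttons_mid above 0.006 m and value of joint each of button_near, button_far above 0.004 m), for 0.1 s.
At the end, for the whole second after the job is handed in: The holder's tube is on the arm with its holes at the buttons (within 4 mm along the arm, 6 mm in all) and both buttons have sprung out through the holes (each pressed in by less than 2 mm) (y of holder_holes in the frame of buttons_mid between -0.004 and 0.004 m and distance between holder_holes and buttons_mid below 0.006 m and value of joint each of button_near, button_far below 0.002 m); the robot touches nothing.
It fails at once if the conical flask is knocked over (tilted by more than 30 degrees) (angle between flask_mid's own z axis and vertical above 0.52 rad).
It also fails if it takes over 34 s, if anything falls off the work surface, if the arm or the gripper's body presses on something with over 40 N, if the wrist force passes 120 N, or if a joint passes its speed limit or range.

### The arm

A 6-joint arm with a two-finger parallel gripper is mounted at the origin on a cart in front of the work surface, level with it; the furniture and walls round the work are solid. World frame = base frame: x ahead of the robot, y to its left, z up, the work surface at z = 0. Lengths are in m, angles in rad, forces in N, time in s.
With the tool pointing down it reaches from about 0.375 to 0.9 m from the base axis. Payload 3.1 kg.
Tool frame: the origin (TCP) lies midway between the tips of the shut fingers; the grasp point (between the pads) lies 19 mm behind it; x points along the fingers, z is the direction in which the jaws open and shut, and the axes are right-handed (so a half turn about x gives the same grasp; the last joint's range is limited). The gripper opens to 85 mm and grips with 20 to 120 N. Pads are 22 mm wide; open, the fingers measure 114 mm over their backs; the gripper's body (76 mm by 85 mm) begins 54 mm behind the grasp point. The pads swing forward as they close: fully open they stand 13 mm farther back than shut.
Start: joints at [-1.369, 0.527, 1.433, -0, 1.181, -0.178], TCP at [0.232, -0.58, 0.231] pointing down, gripper open.
Joint ranges: [-3.08, 3.08], [-0.75, 2.2], [0.22, 2.44], [-1.43, 4.57], [0, 2.65], [-2.85, 2.85]. Speed limits (rad/s): [2.79, 2.79, 3.14, 3.14, 3.14, 3.14].

### API

Orientations are given as a unit quaternion [x, y, z, w].
In Python, from station import telemetry, optics, manip gives the robot as it stands.
- The arm moves only by the tool step_arm, never from a script. Its argument "commands" is a list of rows, each a list of 4 numbers: the shift along the tool's x, y, z in m, then the turn about the tool's x in rad. A call has 1 to 8 rows; each row is the pose to reach, as a shift and turn from the pose measured when the call began, along the tool's axes at that moment; what a row does not reach only later rows make up. A row lasts 1/12 s, in which the tool goes at most 41.7 mm and 7.16 degrees, less where a joint would pass 70% of its speed; a pose out of reach is approached as far as the arm can. A call with a gripper value outside its range is refused whole. "jaw" is the finger opening in m, from 0 to 0.0854, set as the call begins (left out, the last holds). The fingers move at their own pace and stop on an object; "grip_force" is the grip in N (left out, the last holds). Time passes only in rows, so rows that repeat a pose let the fingers close. It gives the time, the measured TCP pose, the force and the opening at its end, in the units of the state.
- telemetry.sense(): the state, without advancing time (a new reading comes with each control period).
- optics.snapshot(name): name is "scene" or "top"; returns the picture (384x512x3 uint8, red, green, blue); there is no depth.
- optics.camera_params(name): a dict with "mtx" (3x3 intrinsics, pixels), "origin" and "attitude" of the camera in the world. Camera axes: x right, y down, z forward; pixel columns grow to the right and rows downward; lengths in m; the calibration is good to about 2 mm. A picture is of the moment at which its call begins. camera_params takes no time and is no camera call.
- manip.sign_off(): hands the job in, once; it reports no verdict.
The state is a dict: "t": time; "q": joint angles; "qd": joint speeds; "tau": joint torques, N m; "tcp_pos": TCP position; "tool_rot": TCP orientation; "force": force on the tool from outside, world axes, zero at the start; "ft_torque": the same for the moment, N m; "finger_gap": opening from 0.0 (shut) to 1.0 (fully open).
Only numpy, scipy, OpenCV 4.12 (cv2) and the standard library are available. Lean on these libraries where they do the work, as an engineer would, in place of code of your own. Each camera call takes 0.05 s, during which the arm holds its last target.

## Working session

There is one attempt and no reset: what is moved stays moved. The work goes in short steps, Python scripts to look and compute and a tool call to move; the robot and the scene stay as the last step left them, time stands still between calls to the robot, and variables do not carry over. Pictures are saved under pics/ and viewed, and the job is handed in when it is done.

Besides the shell and the picture viewer there is one more tool, called after "Request:" as name([rows], argument=value, ...), one row to a line, values as JSON. step_arm: Moves the arm, as the interface text tells. Its arguments: {"type":"object","properties":{"commands":{"type":"array","items":{"type":"array","items":{"type":"number"}}},"jaw":{"type":"number"},"grip_force":{"type":"number"}},"required":["commands"]}

```bash
mkdir -p pics; ls
python3 - <<'E'
from station import telemetry, optics, manip
import cv2
print(telemetry.sense())
for n in("scene","top"):
    cv2.imwrite(f"pics/{n}0.png",optics.snapshot(n)[:,:,::-1]); print(n,optics.camera_params(n))
E
```

```text
pics
{'t': 0.0, 'q': array([-1.36850147e+00,  5.28487455e-01,  1.43389654e+00, -1.32156109e-05,
        1.18139001e+00, -1.78504278e-01]), 'qd': array([-5.72690816e-04,  6.97028591e-04, -1.32488845e-05, -5.85507501e-04,
        6.66059490e-04, -9.18968533e-04]), 'tau': array([-2.20745687e-04, -4.42353773e+01, -1.78025401e+01, -8.77874345e-05,
        8.18500790e-03, -5.18425782e-07]), 'tcp_pos': array([ 0.23216519, -0.57951293,  0.23032237]), 'tool_rot': array([ 0.39687273,  0.58614543, -0.39580129,  0.58503582]), 'force': array([ 0.10592404,  0.07267715, -0.94970333]), 'ft_torque': array([-0.02906707,  0.05358975,  0.02021413]), 'finger_gap': 1.0013880391937375}
scene {'mtx': array([[460.89204098,   0.        , 256.33349178],
       [  0.        , 460.89204098, 193.53713916],
       [  0.        ,   0.        ,   1.        ]]), 'origin': array([0.21279943, 0.52392204, 0.62710848]), 'attitude': array([-0.21372859,  0.86342649, -0.44399079,  0.10810627])}
top {'mtx': array([[357.58666335,   0.        , 252.61243515],
       [  0.        , 357.58666335, 194.12331538],
       [  0.        ,   0.        ,   1.        ]]), 'origin': array([ 0.44882247, -0.11092889,  0.95279972]), 'attitude': array([-0.70001347,  0.71121712, -0.03375271,  0.05488261])}
```

View pics/scene0.png

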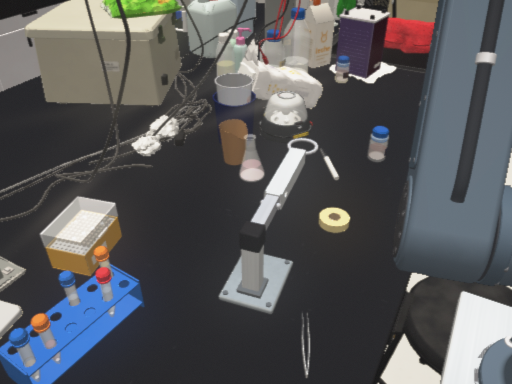

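View pics/top0.png

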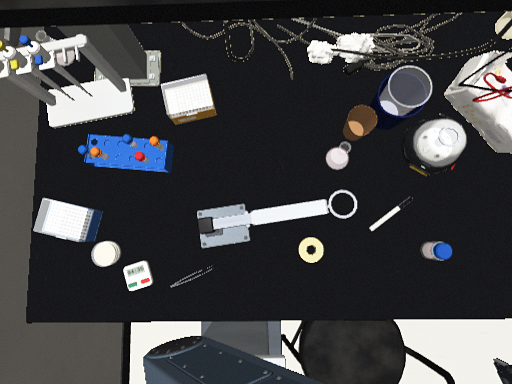

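The top view shows the stand head at about (207,226), the tube from about (250,217) to (327,207), and the ring at (342,204). The flask is at (337,157), farther from the robot. Next I'll enlarge the crops.

Run:
```python
import cv2
a=cv2.imread("pics/top0.png")[180:260,190:370]; cv2.imwrite("pics/topc.png",cv2.resize(a,None,fx=4.4,fy=4.4,interpolation=cv2.INTER_CUBIC))
a=cv2.imread("pics/scene0.png")[130:310,210:350]; cv2.imwrite("pics/scenec.png",cv2.resize(a,None,fx=3.3,fy=3.3,interpolation=cv2.INTER_CUBIC))
```

```text
(no output)
```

View pics/topc.png

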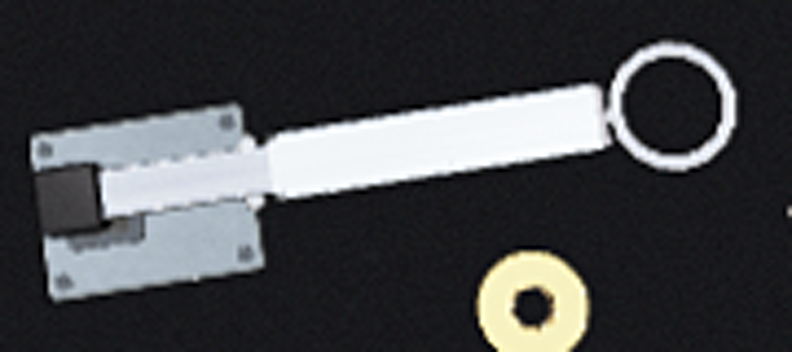

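View pics/scenec.png

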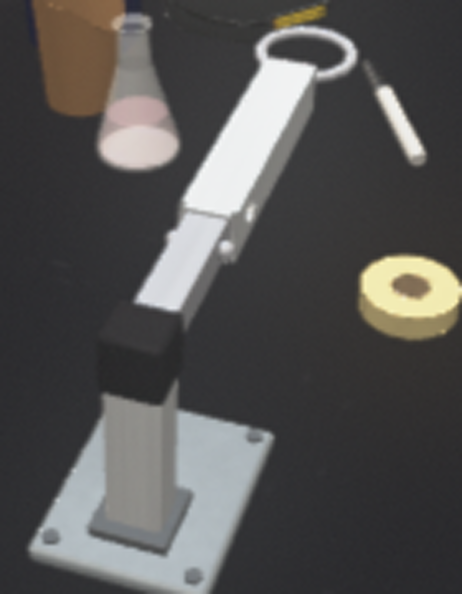

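The enlarged crops show both buttons in the top view, near (248.6,226.1) and far (246.1,212.5), with the tube mouth just right of them. In the scene view the near button is at (279,205) and the mouth's top edge runs from (265.5,192) to (282,195).

```bash
cat > h.py <<'E'
import numpy as np, cv2
from scipy.spatial.transform import Rotation as R
from station import telemetry, optics, manip
def plane(n,px,z):
    c=optics.camera_params(n); px=np.atleast_2d(np.float64(px))
    d=np.c_[px,np.ones(len(px))]@np.linalg.inv(c["mtx"]).T@R.from_quat(c["attitude"]).as_matrix().T
    o=c["origin"]; return (o+d*((z-o[2])/d[:,2])[:,None])[:,:2]
E
python3 - <<'E'
from h import *
np.set_printoptions(precision=4,suppress=True)
print("mouth top",plane("top",[(251.4,210.2),(253.2,224.8)],.146))
print("mouth scene",plane("scene",[(265.5,192),(281.8,195.2)],.146))
print("btn top",plane("top",[(246.1,212.5),(248.6,226.1)],.13))
print("btn scene",plane("scene",[(262.,202),(278.8,204.8)],.13))
print("head top",plane("top",[(198.2,218.2),(212,217.3),(214.5,232),(199.5,233.3)],.149))
print("flask",plane("top",[(337,157)],.0))
im=cv2.imread("pics/top0.png"); print(im[215,290],im[218,235],im[240,230])
for nm,x0,x1 in(("top",256,326),):
    m=(im.min(2)>215).astype(np.uint8); m[:, :x0]=0; m[:,x1:]=0; m[:190]=0;m[235:]=0
    cs,_=cv2.findContours(m,0,1); c=max(cs,key=cv2.contourArea)
    # edges per column, subpixel by half-level
    up=[];lo=[]
    for u in range(x0+2,x1-4):
        v=np.arange(190,240); s=im[190:240,u].min(1).astype(float)
        w=np.where(s>120)[0]; a,b=w[0],w[-1]
        up.append((u,190+a-(s[a]-120)/(s[a]-s[a-1]))); lo.append((u,190+b+(s[b]-120)/(s[b]-s[b+1])))
    for l in(up,lo):
        p=plane("top",l,.146); f=cv2.fitLine(p.astype(np.float32),cv2.DIST_HUBER,0,.01,.01).ravel(); print("edge",f,"yaw",np.degrees(np.arctan2(f[1],f[0])))
    cu=np.median([b[1]-a[1] for a,b in zip(up,lo)]); print(cu)
E
```

```text
mouth top [[ 0.5142 -0.0842]
 [ 0.4812 -0.0878]]
mouth scene [[ 0.5114 -0.0832]
 [ 0.4813 -0.0881]]
btn top [[ 0.5103 -0.0714]
 [ 0.479  -0.0768]]
btn scene [[ 0.5129 -0.0727]
 [ 0.4825 -0.0793]]
head top [[ 0.4978  0.0361]
 [ 0.4993  0.0048]
 [ 0.4663 -0.0008]
 [ 0.4638  0.033 ]]
flask [[ 0.6663 -0.3128]]
[249 247 244] [233 223 217] [198 186 175]Traceback (most recent call last):
  File "<stdin>", line 18, in <module>
IndexError: index 50 is out of bounds for axis 0 with size 50
```

Run:
```python
from h import *
np.set_printoptions(precision=4,suppress=True)
im=cv2.imread("pics/top0.png")
up=[];lo=[]
for u in range(262,322):
    s=im[190:233,u].min(1).astype(float); s[:5]=0
    w=np.where(s>120)[0]; a,b=w[0],w[-1]
    up.append((u,190+a-(s[a]-120)/(s[a]-s[a-1]))); lo.append((u,190+b+(s[b]-120)/(s[b]-s[b+1])))
F=[]
for l in(up,lo):
    p=plane("top",l,.146); f=cv2.fitLine(p.astype(np.float32),cv2.DIST_HUBER,0,.01,.01).ravel(); F.append(f); print("edge",f)
d=F[0][:2]*np.sign(F[0][1])+F[1][:2]*np.sign(F[1][1]); d/=np.linalg.norm(d)   # along stand +y
yaw=np.arctan2(-d[0],d[1]); print("d",d,"yaw deg",np.degrees(yaw)); sx=np.array([d[1],-d[0]])
print("lateral edges",[f[2:]@sx for f in F], "mean",np.mean([f[2:]@sx for f in F]))
T=telemetry.sense(); M=R.from_quat(T["tool_rot"]).as_matrix(); print(M)
for nm,p in(("mouth",(.5142,-.0842)),("mouth",(.4812,-.0878)),("mouthS",(.5114,-.0832)),("mouthS",(.4813,-.0881)),("btn",(.5103,-.0714)),("btn",(.479,-.0768)),("btnS",(.5129,-.0727)),("btnS",(.4825,-.0793)),("headface",(.4993,.0048)),("headface",(.4663,-.0008)),("headback",(.4978,.0361)),("headb",(.4638,.033))):
    print(nm,"along",np.dot(p,d),"across",np.dot(p,sx))
```

```text
edge [ 0.1395 -0.9902  0.5275 -0.1751]
edge [ 0.1399 -0.9902  0.4943 -0.1838]
d [-0.1397  0.9902] yaw deg 8.031498
lateral edges [np.float32(0.4978519), np.float32(0.46373028)] mean 0.4807911
[[-0.0004  0.9284  0.3717]
 [ 0.0019  0.3717 -0.9284]
 [-1.      0.0004 -0.0019]]
mouth along -0.1552168413132429 across 0.4973922065466642
mouth along -0.15417085369229316 across 0.4642129074364901
mouthS along -0.1538354409843683 across 0.49475938810110087
mouthS along -0.1544818828597665 across 0.4642700113341212
btn along -0.14199749324172736 across 0.4953188437610865
btn along -0.1429713698476553 across 0.4635713785767555
btnS along -0.14364800749570134 across 0.4977117086842657
btnS along -0.1459358595088124 across 0.4666877547904849
headface along -0.06500801633745433 across 0.4950732099235058
headface along -0.0659424115166068 across 0.461614475864172
headback along -0.033805449303984644 across 0.4979610797777772
headb along -0.032124648508429526 across 0.46386144800484175
```

Request:
step_arm([
  [0, 0.424, -0.3345, -1.33],
  [0, 0.424, -0.3345, -1.33],
  [0, 0.424, -0.3345, -1.33],
  [0, 0.424, -0.3345, -1.33],
  [0, 0.424, -0.3345, -1.33],
  [0, 0.424, -0.3345, -1.33],
  [0, 0.424, -0.3345, -1.33],
  [0, 0.424, -0.3345, -1.33],
], jaw=0.0854, grip_force=30)

```text
t: 0.77
tcp_pos: [0.3987, -0.2891, 0.2311]
tool_rot: [0.066, 0.704, -0.064, 0.704]
force: [0.0, -1.0, -0.5]
finger_gap: 0.999
```

```bash
cat >> h.py <<'E'
d=np.array([-.1397,.9902]); sx=np.array([.9902,.1397])
def go(along,across,z):
    T=telemetry.sense(); M=R.from_quat(T["tool_rot"]).as_matrix(); p=T["tcp_pos"]
    t=np.r_[along*d+across*sx,z]; s=M.T@(t-p)
    a=np.arctan2(sx[1],sx[0])-np.arctan2(M[1,2],M[0,2]); a=(a+np.pi)%(2*np.pi)-np.pi
    print("t",T["t"],"along",p[:2]@d,"across",p[:2]@sx,"z",p[2],"F d/sx/z",(T["force"][:2]@d).round(1),(T["force"][:2]@sx).round(1),T["force"][2].round(1),"gap",T["finger_gap"]); print("tilt",M[2,0],"shift",s.round(4),"turn",round(-a,4))
E
python3 -c "
from h import *
go(-.1805,.4807,.23)"
```

```text
t 0.7667 along -0.3419461823598426 across 0.3543748571221203 z 0.2310513396398402 F d/sx/z -1.0 -0.1 -0.5 gap 0.9985534463749475
tilt -0.9999977387592522 shift [0.0014 0.1933 0.0683] turn -0.3245
```

Request:
step_arm([
  [0.001, 0.193, 0.068, -0.3245],
  [0.001, 0.193, 0.068, -0.3245],
  [0.001, 0.193, 0.068, -0.3245],
  [0.001, 0.193, 0.068, -0.3245],
  [0.001, 0.193, 0.068, -0.3245],
  [0.001, 0.193, 0.068, -0.3245],
  [0.001, 0.193, 0.068, -0.3245],
  [0.001, 0.193, 0.068, -0.3245],
])

```text
t: 1.43
tcp_pos: [0.5005, -0.1117, 0.23]
tool_rot: [-0.049, 0.706, 0.051, 0.705]
force: [-0.3, -0.3, 0.2]
finger_gap: 1.001
```

```bash
python3 -c "
from h import *
go(-.1805,.4807,.108)
for n in ('scene','top'): cv2.imwrite('pics/'+n+'1.png',optics.snapshot(n)[:,:,::-1])
a=cv2.imread('pics/scene1.png')[100:310,170:400]; cv2.imwrite('pics/s1c.png',cv2.resize(a,None,fx=2.6,fy=2.6,interpolation=cv2.INTER_CUBIC))
"
```

```text
t 1.4333 along -0.18057032273154364 across 0.48003069778864155 z 0.2300366478238918 F d/sx/z -0.3 -0.4 0.2 gap 1.0005380575991034
tilt -0.9999971545319627 shift [ 0.122  -0.0002  0.0008] turn 0.0011
```

View pics/s1c.png

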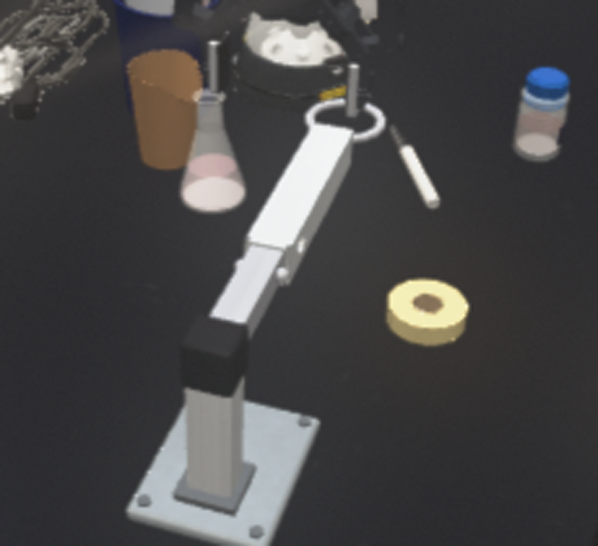

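The scene view shows the open fingers straddling the tube line above it, at crop positions (213,70) and (353,90). I'll descend and close on the tube.

Request:
step_arm([
  [0.03, 0, 0.001, 0],
  [0.06, 0, 0.001, 0],
  [0.09, 0, 0.001, 0],
  [0.122, 0, 0.001, 0],
  [0.122, 0, 0.001, 0],
  [0.122, 0, 0.001, 0],
])

```text
t: 2.03
tcp_pos: [0.4996, -0.1135, 0.1071]
tool_rot: [-0.047, 0.707, 0.049, 0.704]
force: [0.0, 0.1, 0.3]
finger_gap: 0.998
```

Request:
step_arm([
  [0, 0, 0, 0],
  [0, 0, 0, 0],
  [0, 0, 0, 0],
  [0, 0, 0, 0],
  [0, 0, 0, 0],
  [0, 0, 0, 0],
], jaw=0.015)

```text
t: 2.53
tcp_pos: [0.5011, -0.1139, 0.1086]
tool_rot: [-0.047, 0.706, 0.049, 0.705]
force: [-0.0, 0.6, 6.4]
finger_gap: 0.368
```

```bash
python3 -c "
from h import *
go(-.1705,.4807,.108)"
```

```text
t 2.5333 along -0.1828203226380737 across 0.480276537579843 z 0.10860459935893775 F d/sx/z 0.6 0.1 6.4 gap 0.36823010348464436
tilt -0.9999966126735592 shift [0.0006 0.0123 0.0004] turn -0.0046
```

Request:
step_arm([
  [0, 0.002, 0, 0],
  [0, 0.004, 0, 0],
  [0, 0.006, 0, 0],
  [0, 0.008, 0, 0],
  [0, 0.009, 0, 0],
  [0, 0.009, 0, 0],
])

```text
t: 3.03
tcp_pos: [0.5004, -0.107, 0.1088]
tool_rot: [-0.049, 0.706, 0.048, 0.705]
force: [-1.4, -8.5, -0.8]
finger_gap: 0.372
```

```bash
python3 -c "
from h import *
go(-.1705,.4807,.108)
for n in ('scene','top'): cv2.imwrite('pics/'+n+'2.png',optics.snapshot(n)[:,:,::-1])
a=cv2.imread('pics/scene2.png')[130:310,210:350]; cv2.imwrite('pics/s2c.png',cv2.resize(a,None,fx=3.3,fy=3.3,interpolation=cv2.INTER_CUBIC))
"
```

```text
t 3.0333 along -0.17588413797853666 across 0.48051327592666254 z 0.10875706730317947 F d/sx/z -8.2 -2.6 -0.8 gap 0.3721925425992811
tilt -0.9999981237923182 shift [0.0007 0.0054 0.0002] turn -0.0022
```

View pics/s2c.png

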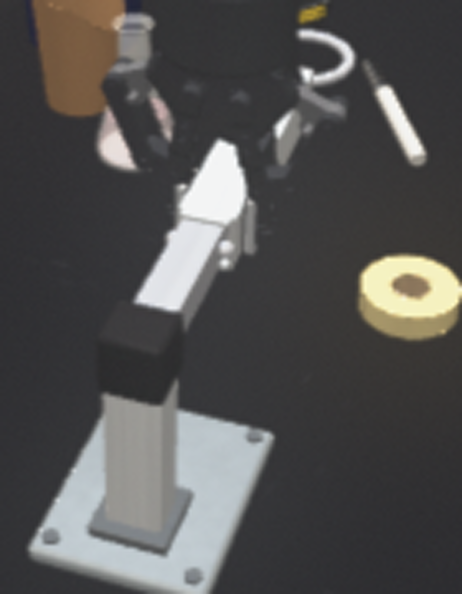

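```bash
cat >> h.py <<'E'
def proj(n,along,across,z):
    c=optics.camera_params(n); p=np.r_[along*d+across*sx,z]
    q=c["mtx"]@(R.from_quat(c["attitude"]).as_matrix().T@(p-c["origin"])); return (q[:2]/q[2]).round(1)
E
python3 -c "
from h import *
f=lambda *a:(proj('scene',*a)-[210,130])*5.5
f=lambda *a:(proj('scene',*a)-[240,170])*11
for k,a in dict(btn=(-.1435,.461,.13),mouthtopnear=(-.1485,.4645,.146),mouthbot=(-.1485,.4645,.114),padedge=(-.1649,.4645,.13),padtip=(-.1649,.4645,.1088)).items(): print(k,f(*a))
a=cv2.imread('pics/scene2.png')[170:220,240:300]; cv2.imwrite('pics/s2d.png',cv2.resize(a,None,fx=11,fy=11,interpolation=cv2.INTER_CUBIC))
"
```

```text
btn [455.4 398.2]
mouthtopnear [447.7 297. ]
mouthbot [441.1 454.3]
padedge [474.1 320.1]
padtip [468.6 422.4]
```

View pics/s2d.png

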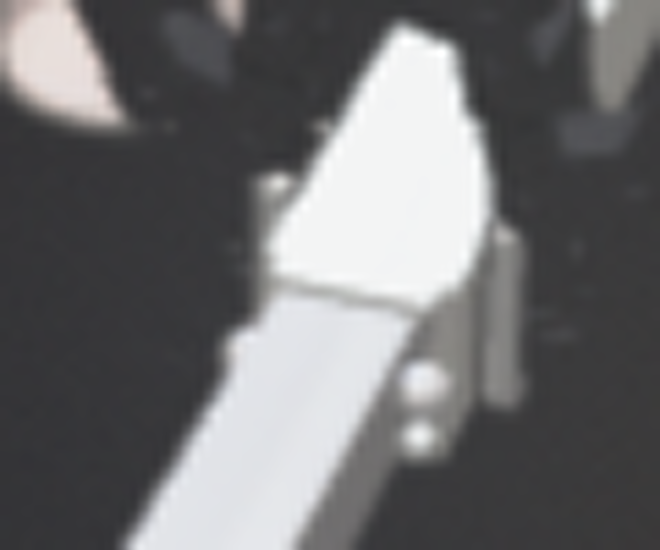

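```bash
python3 -c "
import cv2,numpy as np
a=np.hstack([cv2.resize(cv2.imread(f'pics/scene{k}.png')[180:220,250:290],None,fx=9,fy=9,interpolation=cv2.INTER_CUBIC) for k in (0,2)]); cv2.imwrite('pics/cmp.png',a)
"
```

```text
(no output)
```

View pics/cmp.png

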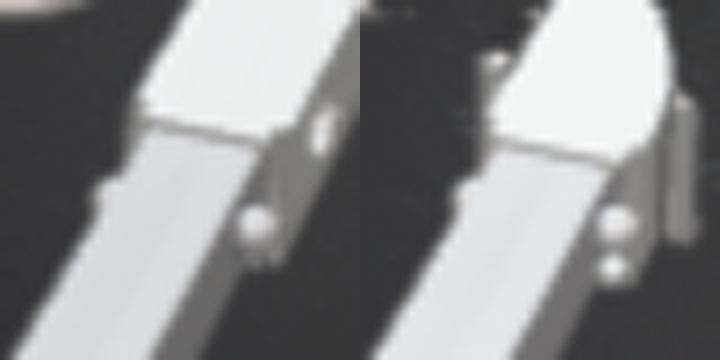

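```bash
python3 -c "
from h import *
for l in ([(265.6,193.1),(279.4,196.1)],[(264.8,195),(277.8,198.3)]):
  p=plane('scene',l,.146); print(p@d,p@sx)
b=plane('scene',[(250+255/9,180+222/9)],.13); print(b@d,b@sx)
"
```

```text
[-0.15071185 -0.15039145] [0.49353311 0.46749923]
[-0.14470288 -0.14309736] [0.49300117 0.46818027]
[-0.14601267] [0.46759188]
```

The tube moved about 7 mm and stopped with 8 N of resistance, so the mouth is now on the buttons. I'll open, shift 28 mm so the pads cover both mouth and buttons, and close again.

Request:
step_arm([
  [0, 0, 0, 0],
  [0, 0, 0, 0],
  [0, 0, 0, 0],
  [0, 0.01, 0, -0.002],
  [0, 0.02, 0, -0.002],
  [0, 0.0285, 0, -0.002],
  [0, 0.0285, 0, -0.002],
  [0, 0.0285, 0, -0.002],
], jaw=0.06)

```text
t: 3.8
tcp_pos: [0.4961, -0.0776, 0.1087]
tool_rot: [-0.05, 0.706, 0.049, 0.705]
force: [0.4, -0.9, -0.1]
finger_gap: 0.7
```

```bash
python3 -c "
from h import *
go(-.1475,.4807,.109)
for n in ('scene',): cv2.imwrite('pics/'+n+'3.png',optics.snapshot(n)[:,:,::-1])
a=cv2.imread('pics/scene3.png')[160:230,230:310]; cv2.imwrite('pics/s3c.png',cv2.resize(a,None,fx=8,fy=8,interpolation=cv2.INTER_CUBIC))
"
```

```text
t 3.8 along -0.14619583380168727 across 0.48042594809788 z 0.10870952758498761 F d/sx/z -1.0 0.3 -0.1 gap 0.7002116589020745
tilt -0.9999986105324751 shift [-0.0003 -0.0013  0.0003] turn 0.0013
```

View pics/s3c.png

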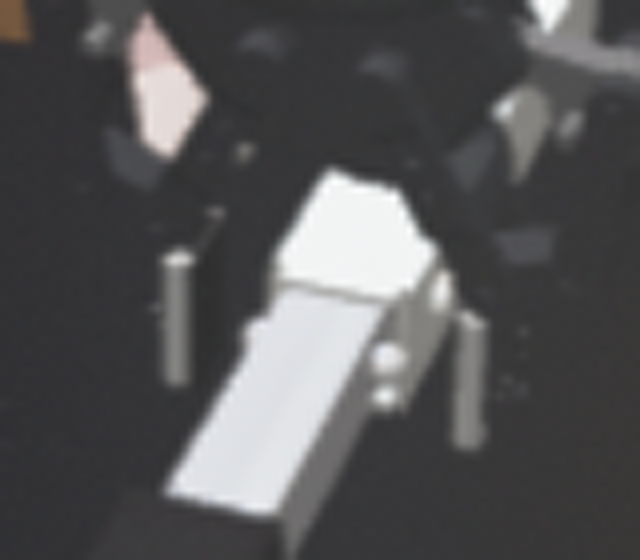

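```bash
python3 -c "
from h import *
px=lambda u,v:(230+u/8,160+v/8)
for z in (.105,.11,.1165,.12,.125):
  p=plane('scene',[px(190,385),px(453,448)],z); print(z,p@d,p@sx)
for z in (.13,.135,.14,.145):
  p=plane('scene',[px(190,258),px(455,318)],z); print('top',z,p@d,p@sx)
p=plane('scene',[px(388,357),px(253,332)],.13);print('btn',p@d,p@sx)
p=plane('top',[(246.1,212.5),(248.6,226.1)],.13);print('btn top',p@d)
"
```

```text
0.105 [-0.15212611 -0.15035122] [0.51668133 0.45232145]
0.11 [-0.14598576 -0.14422786] [0.51445214 0.45070861]
0.1165 [-0.13800331 -0.13626751] [0.5115542  0.44861192]
0.12 [-0.13370506 -0.13198116] [0.50999377 0.44748293]
0.125 [-0.12756471 -0.12585781] [0.50776458 0.44587009]
top 0.13 [-0.16704975 -0.16548675] [0.52209283 0.45744542]
top 0.135 [-0.16045049 -0.15890321] [0.5196971  0.45569993]
top 0.14 [-0.15385123 -0.15231968] [0.51730138 0.45395444]
top 0.145 [-0.14725198 -0.14573614] [0.51490565 0.45220895]
btn [-0.14623292 -0.1447974 ] [0.46734822 0.49886649]
btn top [-0.14198604 -0.1429322 ]
```

The pad fronts are about 9 mm past the button centres, so I'll back off 2 mm and squeeze.

Request:
step_arm([
  [0, -0.002, 0.0003, 0.001],
  [0, -0.002, 0.0003, 0.001],
  [0, -0.002, 0.0003, 0.001],
  [0, -0.002, 0.0003, 0.001],
  [0, -0.002, 0.0003, 0.001],
  [0, -0.002, 0.0003, 0.001],
], jaw=0.015, grip_force=45)

```text
t: 4.35
tcp_pos: [0.4975, -0.0807, 0.1091]
tool_rot: [-0.05, 0.705, 0.048, 0.706]
force: [-1.1, -1.0, 3.9]
finger_gap: 0.37
```

```bash
python3 -c "
from h import *
go(-.1475,.4807,.109)
for n in ('scene',): cv2.imwrite('pics/'+n+'4.png',optics.snapshot(n)[:,:,::-1])
a=cv2.imread('pics/scene4.png')[160:230,230:310]; cv2.imwrite('pics/s4c.png',cv2.resize(a,None,fx=8,fy=8,interpolation=cv2.INTER_CUBIC))
"
```

```text
t 4.35 along -0.14938556904373151 across 0.48131404762150304 z 0.10907063513791623 F d/sx/z -0.9 -1.3 3.9 gap 0.3704871390190753
tilt -0.9999967477213202 shift [ 0.0001  0.0019 -0.0006] turn -0.0006
```

View pics/s4c.png

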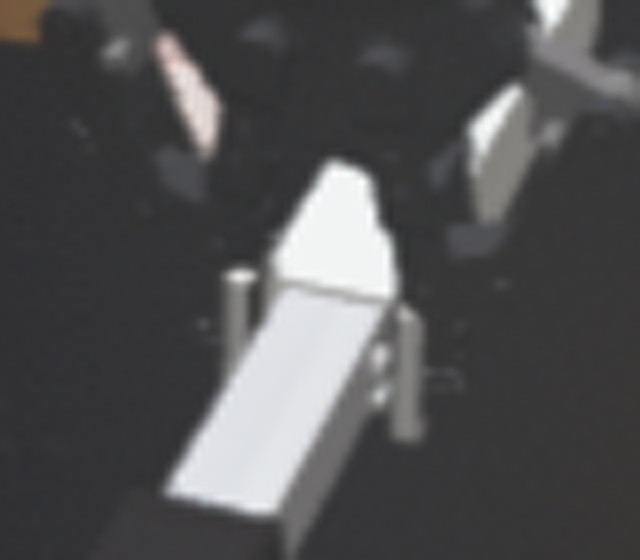

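The grip is at tube width (31.6 mm) with the near button at (383,360) pressed level behind the pad. Now I'll push.

Request:
step_arm([
  [0, 0.002, 0, 0],
  [0, 0.004, 0, 0],
  [0, 0.006, 0, 0],
  [0, 0.008, 0, 0],
  [0, 0.01, 0, 0],
  [0, 0.012, 0, 0],
  [0, 0.014, 0, 0],
  [0, 0.014, 0, 0],
])

```text
t: 5.07
tcp_pos: [0.496, -0.0673, 0.109]
tool_rot: [-0.051, 0.705, 0.048, 0.706]
force: [0.6, -3.6, 1.6]
finger_gap: 0.365
```

```bash
python3 -c "
from h import *
go(-.1245,.4807,.109)
for n in ('scene',): cv2.imwrite('pics/'+n+'5.png',optics.snapshot(n)[:,:,::-1])
a=cv2.imread('pics/scene5.png')[160:230,230:310]; cv2.imwrite('pics/s5c.png',cv2.resize(a,None,fx=8,fy=8,interpolation=cv2.INTER_CUBIC))
"
```

```text
t 5.0667 along -0.1359387803901782 across 0.481696784022687 z 0.10904253878377934 F d/sx/z -3.6 0.1 1.6 gap 0.3647224678073049
tilt -0.9999929069013213 shift [ 0.      0.0114 -0.001 ] turn -0.0004
```

View pics/s5c.png

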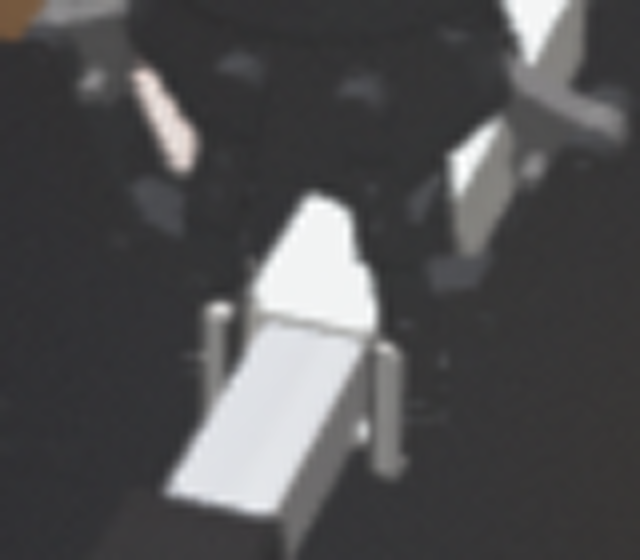

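The mouth edge moved about 13 mm with the pads, and the buttons are no longer visible, so they are under the walls. The remaining travel is about 24 mm.

Request:
step_arm([
  [0, 0.003, 0, 0],
  [0, 0.006, 0, 0],
  [0, 0.009, -0.0005, 0],
  [0, 0.012, -0.0005, 0],
  [0, 0.015, -0.0005, 0],
  [0, 0.018, -0.0005, 0],
  [0, 0.02, -0.0005, 0],
  [0, 0.02, -0.0005, 0],
])

```text
t: 5.78
tcp_pos: [0.4923, -0.0463, 0.1091]
tool_rot: [-0.05, 0.705, 0.049, 0.706]
force: [0.2, 2.3, 3.7]
finger_gap: 0.367
```

Request:
step_arm([
  [0, 0.001, 0, 0],
  [0, 0.002, 0, 0],
  [0, 0.003, 0, 0],
  [0, 0.003, 0, 0],
])

```text
t: 6.12
tcp_pos: [0.4919, -0.0433, 0.1091]
tool_rot: [-0.05, 0.705, 0.049, 0.706]
force: [0.4, -0.6, 2.3]
finger_gap: 0.367
```

```bash
python3 -c "
from h import *
go(-.1125,.4807,.109)
for n in ('scene','top'): cv2.imwrite('pics/'+n+'6.png',optics.snapshot(n)[:,:,::-1])
a=cv2.imread('pics/scene6.png')[160:230,230:310]; cv2.imwrite('pics/s6c.png',cv2.resize(a,None,fx=8,fy=8,interpolation=cv2.INTER_CUBIC))
"
```

```text
t 6.1167 along -0.11155321606170496 across 0.4809982442718543 z 0.10905485825657253 F d/sx/z -0.7 0.3 2.3 gap 0.36673354552014725
tilt -0.9999974731959139 shift [ 0.0001 -0.0009 -0.0003] turn -0.0002
```

View pics/s6c.png

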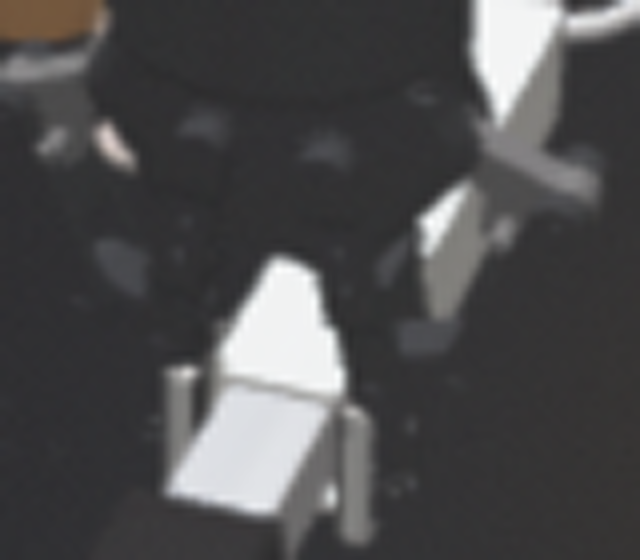

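Total travel is 37.8 mm against 37 expected. I'll nudge it to see whether the buttons have locked.

Request:
step_arm([
  [0, 0.001, 0, 0],
  [0, 0.002, 0, 0],
  [0, 0.003, 0, 0],
  [0, 0.003, 0, 0],
])

```text
t: 6.55
tcp_pos: [0.4919, -0.0422, 0.109]
tool_rot: [-0.052, 0.705, 0.048, 0.706]
force: [0.0, -8.8, 0.8]
finger_gap: 0.367
```

```bash
python3 -c "
from h import *
go(-.1125,.4807,.109)"
```

```text
t 6.55 along -0.1104610668952693 across 0.48116288517230255 z 0.10904566260972835 F d/sx/z -8.8 -1.2 0.8 gap 0.36717360845554475
tilt -0.9999859279622648 shift [ 0.0001 -0.002  -0.0005] turn 0.001
```

It resisted after 1.1 mm with 8.8 N, so it is locked. I'll ease back, release, lift clear and look.

Request:
step_arm([
  [0, -0.002, 0, 0],
  [0, -0.002, 0, 0],
  [0, -0.002, 0, 0],
])

```text
t: 6.8
tcp_pos: [0.4918, -0.044, 0.109]
tool_rot: [-0.051, 0.705, 0.048, 0.706]
force: [-0.6, -0.6, 2.9]
finger_gap: 0.37
```

Request:
step_arm([
  [0, 0, 0, 0],
  [0, 0, 0, 0],
  [0, 0, 0, 0],
  [0, 0, 0, 0],
  [-0.04, 0, 0, 0],
  [-0.08, 0, 0, 0],
  [-0.12, 0, 0, 0],
  [-0.12, 0, 0, 0],
], jaw=0.0854)

```text
t: 7.47
tcp_pos: [0.4963, -0.0446, 0.2357]
tool_rot: [-0.053, 0.7, 0.046, 0.71]
force: [0.2, -0.6, -0.1]
finger_gap: 1.001
```

Request:
step_arm([
  [-0.04, -0.04, 0, 0],
  [-0.08, -0.08, 0, 0],
  [-0.08, -0.12, 0, 0],
  [-0.08, -0.12, 0, 0],
  [-0.08, -0.12, 0, 0],
])

```text
t: 7.88
tcp_pos: [0.5147, -0.1684, 0.3199]
tool_rot: [-0.055, 0.698, 0.042, 0.713]
force: [0.8, 0.2, -0.2]
finger_gap: 0.998
```

```bash
python3 -c "
from h import *
go(-.1125,.4807,.109)
for n in ('scene','top'): cv2.imwrite('pics/'+n+'7.png',optics.snapshot(n)[:,:,::-1])
a=cv2.imread('pics/scene7.png'); b=a[160:230,230:310]; c=cv2.resize(cv2.imread('pics/top7.png'),(400,300))
b=cv2.resize(b,None,fx=6,fy=6,interpolation=cv2.INTER_CUBIC)
o=np.zeros((580,800,3),np.uint8); o[:420,:480]=b; o[420:,:320]=cv2.resize(a,(320,240))[:160]; o[:240,480:]=cv2.resize(c,(320,240)); cv2.imwrite('pics/s7c.png',o)
"
```

```text
t 7.8833 along -0.2386523349761591 across 0.4860925902893846 z 0.3199168859833378 F d/sx/z 0.1 0.8 -0.2 gap 0.9975742080565893
tilt -0.9996249352070871 shift [ 0.2084  0.13   -0.01  ] turn -0.0028
```

View pics/s7c.png

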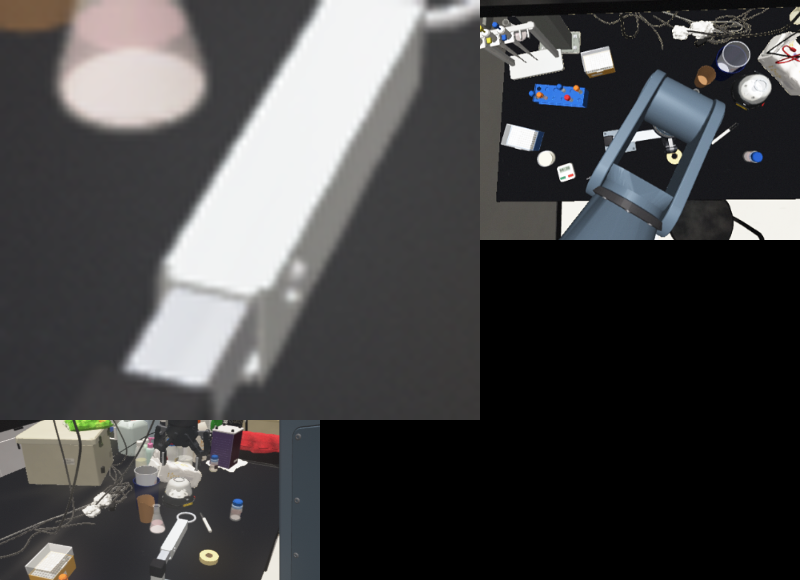

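The near button shows in its hole at crop (297,268), and the flask is upright. The far side is hidden, so I'll clear the arm and check from above.

Request:
step_arm([
  [0, -0.04, 0, 0],
  [0, -0.08, 0, 0],
  [0, -0.12, 0, 0],
  [0, -0.16, -0.02, 0],
  [0, -0.2, -0.04, 0],
  [0, -0.24, -0.06, 0],
  [0, -0.28, -0.08, 0],
  [0, -0.28, -0.08, 0],
])

```text
t: 8.65
tcp_pos: [0.4692, -0.4556, 0.3168]
tool_rot: [-0.052, 0.701, 0.044, 0.71]
force: [0.2, 0.2, 1.2]
finger_gap: 1.004
```

```bash
python3 -c "
from h import *
cv2.imwrite('pics/top8.png',optics.snapshot('top')[:,:,::-1]);cv2.imwrite('pics/scene8.png',optics.snapshot('scene')[:,:,::-1])
a=cv2.resize(cv2.imread('pics/top8.png')[190:250,190:290],None,fx=8,fy=8,interpolation=cv2.INTER_CUBIC)[:300]
b=cv2.resize(cv2.imread('pics/scene8.png')[185:225,245:345],None,fx=8,fy=8,interpolation=cv2.INTER_CUBIC)[:300]
cv2.imwrite('pics/c8.png',np.vstack([a,b]))
print(proj('top',-.1435,.4807+.0195,.13),proj('top',-.1435,.4807-.0195,.13),proj('scene',-.1435,.5,.13))
"
```

```text
[246.4 210.3] [249.  227.1] [260.8 201.8]
```

View pics/c8.png

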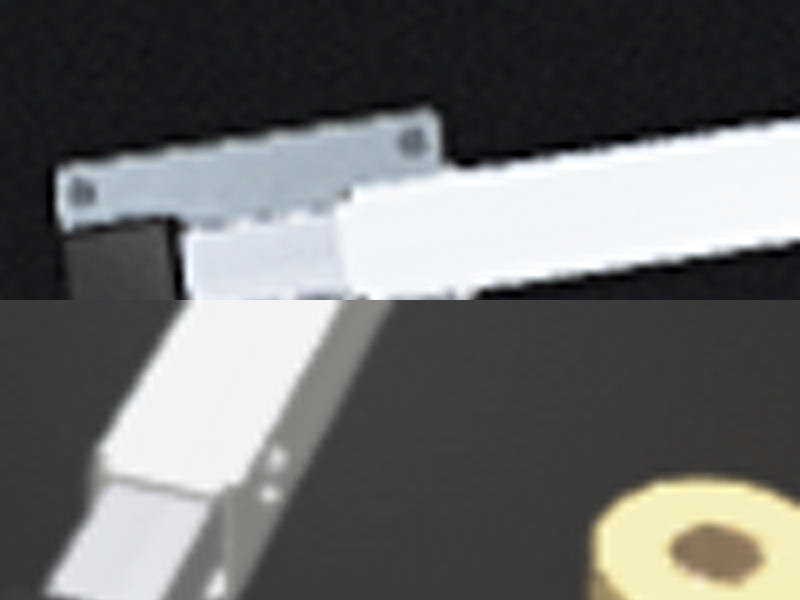

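```bash
python3 -c "
from h import *
im=cv2.imread('pics/top8.png').min(2).astype(float)
# edges vs straight tube edge fitted beyond the foot
for side in (1,-1):
  E=[]
  for u in range(240,285):
    s=im[195:238,u]; th=120
    w=np.where(s>th)[0]; c=218-195-(u-250)*.14; w=w[np.abs(w-c)<14]
    if side==1: a=w[0]; v=195+a-(s[a]-th)/(s[a]-s[a-1]+1e-6)
    else: a=w[-1]; v=195+a+(s[a]-th)/(s[a]-s[a+1]+1e-6)
    E.append((u,v))
  E=np.array(E); m=E[:,0]>256; f=np.polyfit(E[m,0],E[m,1],1)
  print(side,[(int(u),round(v-np.polyval(f,u),1)) for u,v in E[:18]])
for u in (243,244,245,246,247,248,249,250,251): print(u,im[205:216,u].astype(int), im[222:232,u].astype(int))
"
```

```text
1 [(240, np.float64(-5.6)), (241, np.float64(-3.2)), (242, np.float64(-3.2)), (243, np.float64(-8.6)), (244, np.float64(-6.9)), (245, np.float64(-1.1)), (246, np.float64(-0.8)), (247, np.float64(-0.2)), (248, np.float64(-0.0)), (249, np.float64(0.0)), (250, np.float64(-0.1)), (251, np.float64(0.0)), (252, np.float64(0.2)), (253, np.float64(0.0)), (254, np.float64(-0.1)), (255, np.float64(0.0)), (256, np.float64(0.1)), (257, np.float64(-0.0))]
-1 [(240, np.float64(51000005.8)), (241, np.float64(32.9)), (242, np.float64(15.1)), (243, np.float64(59.2)), (244, np.float64(31.9)), (245, np.float64(-10.8)), (246, np.float64(56.7)), (247, np.float64(-47.2)), (248, np.float64(1.9)), (249, np.float64(0.4)), (250, np.float64(-0.1)), (251, np.float64(-0.1)), (252, np.float64(-0.1)), (253, np.float64(0.0)), (254, np.float64(0.2)), (255, np.float64(-0.1)), (256, np.float64(-0.2)), (257, np.float64(-0.1))]
243 [172 169 152 137 169 168 173 225 247 242 242] [242 243 243 245 231 142 170 174 176 177]
244 [155 162 170 167 163 162 188 236 246 243 242] [243 242 244 246 233 143 171 173 170 170]
245 [ 43  46  51  57  65 118 208 245 244 242 242] [243 243 244 241 209 151 169 170 170 171]
246 [ 21  19  15  18  15  99 215 248 244 242 243] [243 243 244 238 184 132 173 175 174 172]
247 [ 22  20  27  19  18  27 187 252 244 243 243] [242 243 244 244 235 184 161 164 171 172]
248 [ 23  23  26  23  19   7 181 253 244 242 242] [243 244 246 239 205 144  52  76 122 156]
249 [ 20  22  27  21  15  38 191 251 243 242 243] [243 244 247 237 145  47  17  24  34  43]
250 [ 24  25  24  20  16  84 215 250 243 242 243] [243 244 248 229  36  19  22  22  18  18]
251 [ 22  20  20  20  14  86 215 249 243 242 243] [243 245 245 200  37  15  22  26  21  21]
```

Both tube edges show a local bump at the button positions. On the far side it is 0.8–1.1 px outward at columns 245–246, where I predicted 246.4. On the near side it is at columns 247–249. I'll hand in.

```bash
python3 -c "
from station import *
from station import manip
print(manip.sign_off())"
```

```text
the job is handed in; nothing more can be done
None
```

The ring holder's tube is pushed on and, by my checks, locked on both spring buttons. I let go and handed the job in at about 8.8 s of the 34 s allowed; no verdict is reported.

- **What I did:** I slid the tube until its mouth met the buttons, which took about 7 mm and showed 8 N of resistance. I then gripped mouth and buttons together at 31.6 mm, pushed it on 38 mm, released and moved the arm clear.
- **Lock:** after the push, a 3 mm nudge moved the tube only 1 mm and met 8.8 N.
- **Near button:** the scene camera shows it standing in its hole.
- **Far button:** this is the weakest check. It cannot be seen directly, and in the top view it shows only as a bump of about 1 px on the tube's edge at the expected place.
- **Flask:** it was upright in the picture taken just after release.
- **Disagreement:** the two cameras differed by about 2–3 mm along the arm, so I relied on contact and on measuring relative to the fingers for the final positions.

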